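Bore of a rolling-mill bush, taken with a telescoping gauge

TASK

Take the size of the bore of the bronze bush that stands in the round steel nest: lift the telescoping gauge out of its wooden stand and push it gently down into that bush until its flange sits flat on top and the plungers have sprung out against the bore, then let go and press its lock button down gently, only until you feel the lock bite and no farther. Draw the locked gauge straight out and put it back in its stand, upright and fully home, with the plungers still at the size of the bore. Leave the bushes where they are and the rest of the bench undisturbed.

Things in the scene. Friction and masses are not known exactly. Their poses are not given: they have to be found in the camera images.
- gauge_grip (a point): Steel telescoping bore gauge, about 0.34 kg, upright in the stand at the start. This point: middle of its round handle (20 mm across, 50 mm long), z up along the gauge. Below the handle a flange, 48 mm across, 5 mm thick, underside 30 mm below this point; then the barrel, 23 mm across with tapered foot, down to 70 mm below. Above the handle the lock button, its top 45 mm above this point when unpressed.
- plunger_a_tip (a point): Rounded outer end of one of two sprung plungers that stick out of opposite sides of the gauge's barrel, 60 mm below its handle's middle. They move together: 34 mm over the ends when fully out, 23 mm fully in, pushing out with about 4 N each. Pushing them down through a bush's coned mouth takes up to 10 N. The distance between the two ends is the gauge's reading.
- plunger_b_tip (a point): Rounded outer end of the other plunger. While unlocked the plungers cling to the bore strongly enough to lift a bush; once the lock has bitten they slide out freely.
- button_top (a point): Centre of the lock button's top face (15 mm across, 20 mm above the handle's end when unpressed). It is pressed straight down with closed fingertips while the gauge stands in the bush. Pressed beyond the bite it draws the plungers in, 1 mm of span for each mm of travel, and spoils the reading; short of it, the plungers spring out again on withdrawal.
- lock (a joint): How far the lock button is pressed, in m: 0 up, 0.013 at its stop; starts 0 to 1 mm down. It slides at 5 to 7 N and stays where it is left, with no spring. After 3 to 11 mm of travel, depending on the span, the force needed climbs within 1 to 2 mm to 9 to 12 N and then stays there: by then the lock has bitten and the plungers can spring no farther out.
- nest: Round steel holder fixed to the bench, 72 mm across and 16 mm high, with a round recess whose floor is 5 mm above the bench; the bush to be measured stands in it, its top face 50 mm above the bench. Origin: centre of the underside.
- stand_top (a point): Wooden gauge stand, a fixed block 70 x 70 x 50 mm with a round hole 38 mm wide and 45 mm deep in its top. This point is the centre of the hole at the top face, 50 mm above the bench. The gauge hangs in it on its flange, so that the handle's middle is 30 mm above this point.
- tray: Fixed wooden tray, 130 x 66 mm and 18 mm high, with two cells for the spare bushes. Origin: centre of the underside.
- bush_a: Bronze bush, a ring 50 mm across and 45 mm high, 0.3 to 0.6 kg, loose. Bore between 25 and 33 mm, different in each of the three and not known; the mouth is coned from 38 mm at the top face down to the bore, 30 degrees from the axis. Origin: centre of its underside, z up along the bore. One of the three stands in the nest, the two spares in the tray; which one varies.
- bush_b: Bronze bush like bush_a, with another bore.
- bush_c: Bronze bush like bush_a, with another bore.
- mandrel: Bystander: tapered steel ring mandrel, 190 mm long, 24 mm thick, lying on the bench. Origin: centre of its narrow end, its z axis along it.
- turnscrew: Bystander: screwdriver, 170 mm long, lying on the bench.
- stone: Bystander: grey sharpening stone, 75 x 50 x 22 mm.
- bowl: Bystander: glass bowl, 110 mm across and 50 mm high.
- mallet: Bystander: hammer, 220 mm long.
- flux: Bystander: amber glass jar, 48 mm across and 75 mm high.
- bangle: Bystander: brass bangle, 68 mm across and 12 mm high.
- block: Bystander: steel bench block, 60 x 60 x 20 mm.
There are look-alikes about, which are no part of the job. What is shaped like the part that bears gauge_grip but turquoise is not meant. Leave any purple look-alike of the part that bears stand_top alone.

How it is judged:
By the outcome, as a careful person would: the job done as asked, in the order asked, and still so for the second after the job is handed in, with the robot touching nothing.
It also fails if it takes over 62 s, if anything falls off the work surface, if the arm or the gripper's body presses on something with over 40 N, if the wrist force passes 120 N, or if a joint passes its speed limit or range.

ROBOT

A 6-joint arm with a two-finger parallel gripper is mounted at the origin on the work surface. World frame = base frame: x ahead of the robot, y to its left, z up, the work surface at z = 0. Lengths are in m, angles in degrees, forces in N, time in s.
With the tool pointing down it reaches from about 0.225 to 0.725 m from the base axis. Payload 3.1 kg.
Tool frame: the origin (TCP) lies midway between the tips of the shut fingers; the grasp point (between the pads) lies 19 mm behind it; z points along the fingers, y is the line along which they close (so a half turn about z gives the same grasp; the last joint's range is limited). The gripper opens to 85 mm and grips with 20 to 120 N. Pads are 22 mm wide; open, the fingers measure 114 mm over their backs; the gripper's body (76 mm by 85 mm) begins 54 mm behind the grasp point. The pads swing forward as they close: fully open they stand 13 mm farther back than shut.
Start: joints at [58.797, 2.75, 5.684, 92.934, 0, 82.678], TCP at [0.213, 0.48, 0.231] pointing down, gripper open.
Joint ranges: [-166.93, 166.93], [-56.73, 111.36], [-69.38, 81.34], [-121.58, 131.49], [-85.45, 84.26], [-180, 180]. Speed limits (degrees/s): [159.86, 159.86, 180, 180, 180, 180].

INTERFACE

Orientations are given as a 3x3 rotation matrix whose columns are the frame's x, y, z axes.
In Python, from cell import readout, imaging, order gives the robot as it stands.
- The arm moves only by the tool apply_moves, never from a script. Its argument "series" is a list of rows, each a list of 5 numbers: the shift along the world's x, y, z in units of 0.05 m (1.0 is 0.05 m), then the turn about the world's z in units of 6 degrees (1.0 is 6 degrees), then the opening, from -1 (shut) to 1 (fully open). In form: [[dx, dy, dz, turn, grip], ...]. A call has 1 to 20 rows; each row shifts and turns the commanded pose from where the row before left it; what a row does not reach is not made up. A row lasts 1/10 s, in which the tool goes at most 50 mm and 8.59 degrees, less where a joint would pass 70% of its speed; a pose out of reach is approached as far as the arm can. A call with a number of a shift or a turn outside -1 to 1 is refused whole. A call with a gripper value outside its range is refused whole. The fingers move at their own pace and stop on an object; the grip force is fixed at half the most. Time passes only in rows, so rows that do not move let the fingers close. It gives the time, the measured TCP pose, the force, the opening and the grip force at its end, in the units of the state.
- readout.observe(): the state, without advancing time (a new reading comes with each control period).
- imaging.read_camera(name): name is "scene" or "side" or "wrist"; returns the picture (480x640x3 uint8, red, green, blue); there is no depth.
- imaging.camera_model(name): a dict with "fov_y" (degrees; the focal length in pixels is half the picture's height over the tangent of half this angle, whatever the lens; pixels are square), "cx", "cy" (the principal point, pixels), "dist_coeffs" ([k1, k2, p1, p2, k3] as OpenCV has them; the pictures are not rectified), "R" (3x3) and "t" (3): a world point X has camera coordinates R X + t. Camera axes: x right, y down, z forward; pixel columns grow to the right and rows downward; lengths in m; the calibration is good to about 2 mm. A picture is of the moment at which its call begins: read the wrist's pose just before it. camera_model takes no time and is no camera call; for the wrist camera it gives the pose at the moment of the call.
- order.close_job(): hands the job in; it is judged then, once.
The state is a dict: "time_s": time; "joint_pos": joint angles; "qvel": joint speeds; "effort": joint torques, N m; "position": TCP position; "tool_rot": TCP orientation; "ft_force": force on the tool from outside, world axes, zero at the start; "moment": the same for the moment, N m; "gripper_width": opening from 0.0 (shut) to 1.0 (fully open); "grasp_force": force on a finger pad.
Only numpy, scipy, OpenCV 4.12 (cv2) and the standard library are available. Lean on these libraries where they do the work, as an engineer would, in place of code of your own. Each camera call takes 0.05 s, during which the arm holds its last target. There are 200 camera calls.

## Working session

There is one attempt and no reset: what is moved stays moved. The work goes in short steps, Python scripts to look and compute and a tool call to move; the robot and the scene stay as the last step left them, time stands still between calls to the robot, and variables do not carry over. Pictures are saved under pics/ and viewed, at most 10 in all, crops included, and the job is handed in when it is done.

Besides the shell and the picture viewer there is one more tool, called after "Request:" in YAML: its name, and indented under it one key for each argument. apply_moves: Moves the arm, as the interface text tells. Its arguments: {"type":"object","properties":{"series":{"type":"array","items":{"type":"array","items":{"type":"number"}}}},"required":["series"]}

```bash
mkdir -p pics; ls
python3 - <<'E'
from cell import readout, imaging
import cv2,numpy as np
s=readout.observe();print(s)
for n in("scene","side","wrist"):
    m=imaging.camera_model(n);im=imaging.read_camera(n)
    cv2.imwrite(f"pics/{n}0.png",im[:,:,::-1]);print(n,m)
E
```

```text
pics
{'time_s': 0.0, 'joint_pos': array([5.87967078e+01, 2.79198906e+00, 5.59101098e+00, 9.29340627e+01,
       8.21178304e-04, 8.26794624e+01]), 'qvel': array([ 0.13091458, -0.05647376, -0.08688644,  0.05532691,  0.02949644,
        0.03125829]), 'effort': array([-3.59387877e-04, -3.38789034e+01,  3.20012462e+01,  2.03806465e-02,
       -1.99467522e-04,  7.55904033e-07]), 'position': array([0.21222402, 0.47951839, 0.23012011]), 'tool_rot': array([[-9.14375656e-01,  4.04864963e-01, -1.23331440e-03],
       [ 4.04866720e-01,  9.14373504e-01, -2.00851567e-03],
       [ 3.14532386e-04, -2.33586579e-03, -9.99997222e-01]]), 'ft_force': array([ 0.2831125 ,  0.78414525, -0.1994886 ]), 'moment': array([ 0.08112833, -0.01063032,  0.02286184]), 'grasp_force': 0.0, 'gripper_width': 0.9999575105845183}
scene {'fov_y': 49.53101248835566, 'cx': 315.53977210345374, 'cy': 237.95868267291397, 'dist_coeffs': array([-0.13099161,  0.        ,  0.        ,  0.        ,  0.        ]), 'R': array([[-0.26761026,  0.96345119, -0.01210572],
       [ 0.69642055,  0.18472607, -0.69345129],
       [-0.66587023, -0.19400535, -0.7204018 ]]), 't': array([ 0.16011084, -0.32441056,  1.63414754])}
side {'fov_y': 49.09290263088583, 'cx': 321.96375804781553, 'cy': 231.30935976449663, 'dist_coeffs': array([-0.08455142,  0.        ,  0.        ,  0.        ,  0.        ]), 'R': array([[ 0.79941145, -0.60076706,  0.00450325],
       [-0.39318281, -0.5288273 , -0.75216286],
       [ 0.4542561 ,  0.599517  , -0.65896188]]), 't': array([-0.45690181,  0.29089746,  1.07701038])}
wrist {'fov_y': 64.93246784182283, 'cx': 322.8533425162007, 'cy': 238.87955666353503, 'dist_coeffs': array([-0.04956438,  0.        ,  0.        ,  0.        ,  0.        ]), 'R': array([[ 0.40605643,  0.91384621, -0.00180959],
       [ 0.86628818, -0.38429259,  0.31916137],
       [ 0.290969  , -0.13116515, -0.94769866]]), 't': array([-0.5239899 , -0.04024318,  0.37989223])}
```

View pics/scene0.png

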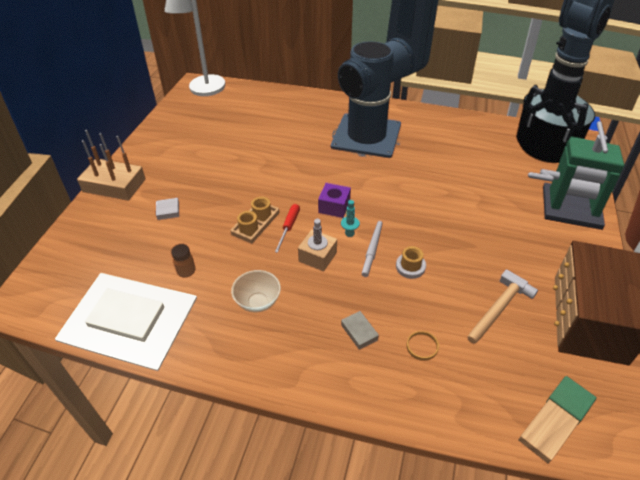

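View pics/side0.png

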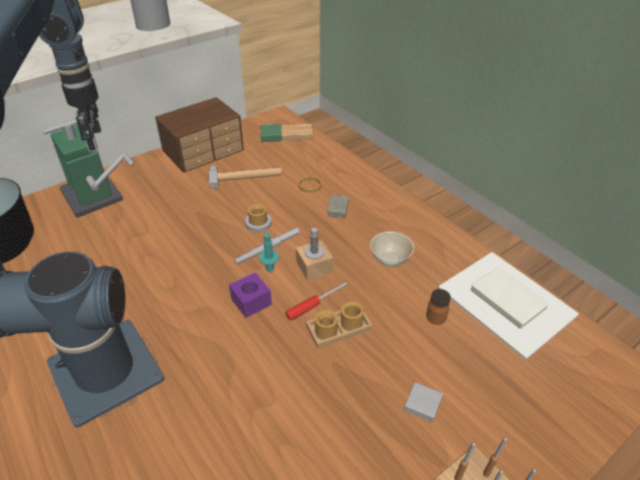

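The scene view has the steel gauge at (317,237) in the wooden stand at (318,252), and the nest with its bush at (411,262). The side view has them at (314,245) and (258,217).

Look-alikes:
- **Gauge:** the turquoise one at (350,215) is not meant.
- **Stand:** the purple block at (334,198) is not meant.
- **Bush:** the spares in the tray at (248,222) and (261,208) are not meant.

My choice is the grey gauge and the bush in the round nest.

```bash
cat > h.py <<'E'
import numpy as np,cv2
from cell import readout, imaging
def K(m,h=480):
    f=h/2/np.tan(np.radians(m["fov_y"]/2)); return np.array([[f,0,m["cx"]],[0,f,m["cy"]],[0,0,1.]])
def ray(m,p):
    u=cv2.undistortPoints(np.array([[p]],float),K(m),m["dist_coeffs"])[0,0]
    R=np.array(m["R"]);return -R.T@m["t"], R.T@np.array([u[0],u[1],1.])
def plane(m,p,z):
    c,d=ray(m,p);return c+d*(z-c[2])/d[2]
def two(m1,p1,m2,p2):
    c1,d1=ray(m1,p1);c2,d2=ray(m2,p2)
    s=np.linalg.lstsq(np.c_[d1,-d2],c2-c1,rcond=None)[0]
    a,b=c1+s[0]*d1,c2+s[1]*d2;return (a+b)/2,np.linalg.norm(a-b)
def proj(m,X):
    r=cv2.Rodrigues(np.array(m["R"]))[0];return cv2.projectPoints(np.array([X],float),r,np.array(m["t"]),K(m),m["dist_coeffs"])[0][0,0]
E
python3 - <<'E'
import cv2,numpy as np
a=cv2.imread("pics/scene0.png")[205:285,290:440];b=cv2.imread("pics/side0.png")[195:285,230:350]
cv2.imwrite("pics/c1.png",np.vstack([cv2.resize(a,(600,320),interpolation=2),cv2.resize(b,(360,270),interpolation=2) if 0 else cv2.copyMakeBorder(cv2.resize(b,(360,270),interpolation=2),0,0,0,240,0)]))
E
```

```text
(no output)
```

View pics/c1.png

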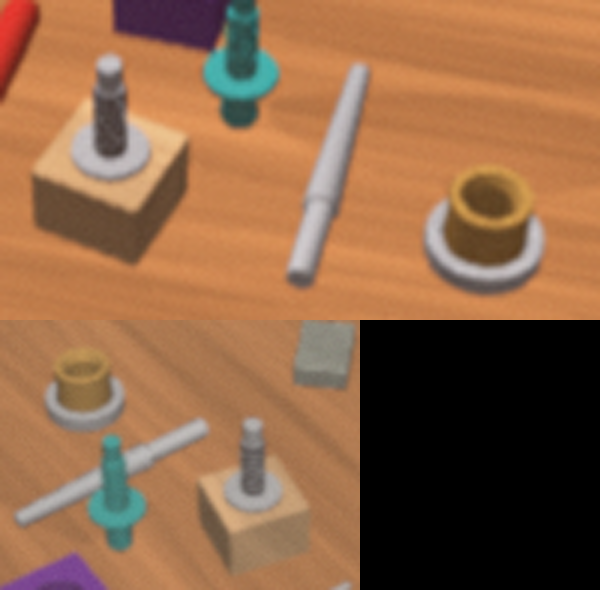

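The crop confirms the choice: a grey gauge in the natural wood stand, and a bronze bush in the steel ring. The turquoise gauge stands close by.

Run:
```python
from h import *
S,D,W=[imaging.camera_model(n) for n in("scene","side","wrist")]
for n,a,b,z in(("btn",(317.3,220.7),(314.3,230),.125),("fl",(317.5,242),(314,251.7),.055),("bush",(413,253.8),(257.7,210.3),.05),("turqfl",(290+241/4,205+72/4),(230+117/3,195+186/3),.06),("turqtop",(290+243/4,205-2),(230+112/3,195+121/3),.12),("mandrelA",(290+360/4,205+68/4),(230+20/3,195+197/3),.01),("mandB",(290+302/4,205+275/4),(230+203/3,195+107/3),.01)):
    x,e=two(S,a,D,b);print(n,x.round(4),round(e,4),plane(S,a,z).round(4),plane(D,b,z).round(4))
x,e=two(S,(317.3,220.7),D,(314.3,230));print(proj(W,x))
```

```text
btn [ 0.5355 -0.0138  0.1219] 0.0045 [ 0.5367 -0.0114  0.125 ] [ 0.5341 -0.0191  0.125 ]
fl [ 0.5353 -0.0134  0.0512] 0.003 [ 0.5374 -0.0114  0.055 ] [ 0.5335 -0.0181  0.055 ]
bush [0.5121 0.2121 0.0469] 0.0059 [0.5122 0.2142 0.05  ] [0.511 0.205 0.05 ]
turqfl [0.4424 0.0458 0.0413] 0.0036 [0.4595 0.0506 0.06  ] [0.4335 0.0267 0.06  ]
turqtop [0.4438 0.0456 0.1107] 0.0017 [0.4531 0.0481 0.12  ] [0.4389 0.0354 0.12  ]
mandrelA [0.3866 0.1132 0.0086] 0.0043 [0.3858 0.1148 0.01  ] [0.3867 0.1094 0.01  ]
mandB [0.5719 0.1123 0.0129] 0.0058 [0.567 0.114 0.01 ] [0.5746 0.1118 0.01  ]
[ 62.8720009  619.63280022]
```

Run:
```python
from h import *
W=imaging.camera_model("wrist");s=readout.observe();T=s["tool_rot"];R=np.array(W["R"])
C=-R.T@W["t"];print("cam in tool",T.T@(C-s["position"]),"axis in tool",(T.T@R.T).round(3))
for g in ((.512,.212,.05),(.536,-.014,.09)):print((np.array(g)-s["position"])/.05)
c,d=ray(W,(320,240));print(c,d)
```

```text
cam in tool [ 8.23900159e-02  2.58294041e-05 -1.41680750e-01] axis in tool [[-0.001 -0.948 -0.319]
 [ 1.    -0.001 -0.   ]
 [-0.    -0.319  0.948]]
[ 5.99391933 -5.35276492 -3.60725043]
[ 6.47391933 -9.87276492 -2.80725043]
[0.13711369 0.5132406  0.37206236] [ 0.29061275 -0.13898564 -0.94672766]
```

Request:
apply_moves:
  series:
    - [0.6, -0.6, 0, 0, 1]
    - [0.6, -0.6, 0, 0, 1]
    - [0.6, -0.6, 0, 0, 1]
    - [0.6, -0.6, 0, 0, 1]
    - [0.6, -0.6, 0, 0, 1]
    - [0.6, -0.6, 0, 0, 1]
    - [0.6, -0.6, 0, 0, 1]
    - [0.6, -0.6, 0, 0, 1]
    - [0.6, -0.6, 0, 0, 1]
    - [0.3, 0, 0, 0, 1]
    - [0, 0, 0, 0, 1]
    - [0, 0, 0, 0, 1]
    - [0, 0, 0, 0, 1]

```text
time_s: 1.45
position: [0.4966, 0.2106, 0.2313]
tool_rot: [[-0.915, 0.404, -0.001], [0.404, 0.915, 0.0], [0.001, -0.0, -1.0]]
ft_force: [-0.4, -0.8, -0.4]
gripper_width: 0.996
grasp_force: 0.0
```

Run:
```python
from h import *
for i in range(3):
    s=readout.observe();W=imaging.camera_model("wrist");im=imaging.read_camera("wrist");print(s["position"],s["ft_force"])
cv2.imwrite("pics/w1.png",im[:,:,::-1]);np.save("w1.npy",W,allow_pickle=True);print(proj(W,(.512,.212,.05)))
```

```text
[0.49655985 0.2106197  0.23125484] [-0.4453609  -0.83635794 -0.37854255]
[0.49655595 0.21075964 0.2313914 ] [ 0.05598224  0.23942985 -0.63097961]
[0.49666068 0.2107813  0.2315225 ] [-0.08833762  0.3113444   0.66419722]
[330.99619384 225.12322331]
```

View pics/w1.png

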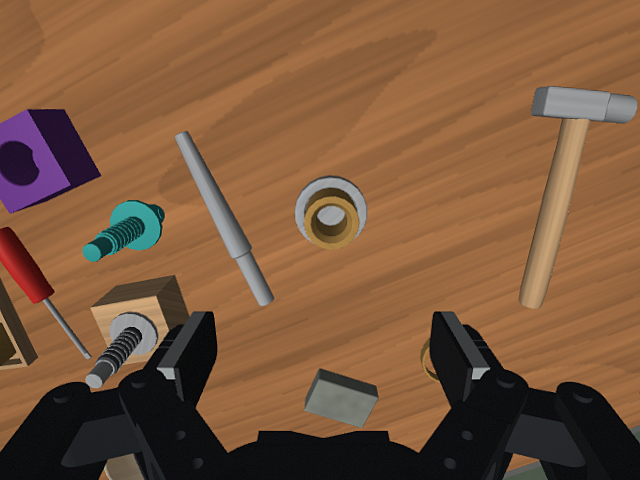

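The wrist view shows the nest with its bush at (331,213), the grey gauge with its button at (95,380), and the turquoise gauge at (120,235). The path over the nest is clear. Next I'll fit the circles.

Run:
```python
from h import *
W=np.load("w1.npy",allow_pickle=True).item()
im=cv2.imread("pics/w1.png");x0,y0=285,165;c=im[y0:260,x0:380]
hsv=cv2.cvtColor(c,cv2.COLOR_BGR2HSV)
print(hsv[::6,46].tolist())
g=((hsv[...,1]<60)&(hsv[...,2]>60)).astype(np.uint8)
br=((hsv[...,0]>=15)&(hsv[...,0]<28)&(hsv[...,1]>110)).astype(np.uint8)
out=cv2.resize(c,None,fx=6,fy=6,interpolation=2)
for m,z,n in((g,.016,"nest"),(br,.05,"bush")):
    cs=cv2.findContours(m,0,1)[0];p=max(cs,key=cv2.contourArea)
    h=cv2.convexHull(p)[:,0]+[x0,y0]
    # metric circle fit on plane
    P=np.array([plane(W,q.astype(float),z)[:2] for q in (p[:,0]+[x0,y0])])
    H=cv2.convexHull(P.astype(np.float32));(cx,cy),r=cv2.minEnclosingCircle(H)
    A=np.c_[2*H[:,0],np.ones(len(H))];s=np.linalg.lstsq(A,(H[:,0]**2).sum(1),rcond=None)[0]
    print(n,cx,cy,r,"lsq",s[:2],np.sqrt(s[2]+s[:2]@s[:2]))
    cv2.drawContours(out,[p*6+3],-1,(0,255,0) if n=="nest" else (255,0,255),1)
def circ(X,r,z,col):
    q=[((proj(W,(X[0]+r*np.cos(t),X[1]+r*np.sin(t),z))-[x0,y0]+.5)*6) for t in np.linspace(0,6.28,60)]
    cv2.polylines(out,[np.int32(q)],True,col,1)
cv2.imwrite("pics/c2.png",out)
```

```text
[[13, 147, 166], [13, 145, 153], [105, 6, 82], [110, 5, 158], [19, 165, 65], [19, 149, 58], [19, 150, 165], [100, 10, 161], [110, 5, 162], [100, 5, 158], [16, 34, 98], [18, 153, 65], [18, 149, 120], [18, 149, 152], [16, 148, 167], [13, 148, 165]]
nest 0.5092400908470154 0.2132529318332672 0.035977598279714584 lsq [0.50949962 0.2131131 ] 0.035530069776181866
bush 0.5070841312408447 0.21346497535705566 0.02860165201127529 lsq [0.50723171 0.21411055] 0.02647642226441106
```

View pics/c2.png

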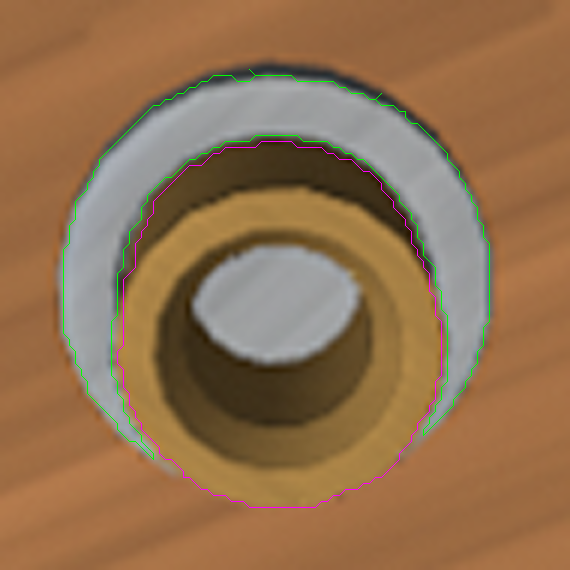

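The bright bronze ring is the bush's top face, centred near crop (281,347). The nest ring fits with the right radius of 36 mm.

```bash
cat >> h.py <<'E'
def circfit(P):
    H=cv2.convexHull(np.float32(P))[:,0]
    for _ in range(3):
        s=np.linalg.lstsq(np.c_[2*H,np.ones(len(H))],(H**2).sum(1),rcond=None)[0];r=np.sqrt(s[2]+s[:2]@s[:2])
        d=np.linalg.norm(H-s[:2],axis=1)-r;H=H[abs(d)<max(.0008,2*d.std())]
    return s[:2],r
def fitmask(W,m,z):
    p=max(cv2.findContours(m.astype(np.uint8),cv2.RETR_EXTERNAL,cv2.CHAIN_APPROX_NONE)[0],key=cv2.contourArea)[:,0]
    return circfit([plane(W,q.astype(float),z)[:2] for q in p])
E
python3 - <<'E'
from h import *
W=np.load("w1.npy",allow_pickle=True).item()
im=cv2.imread("pics/w1.png");hsv=cv2.cvtColor(im,cv2.COLOR_BGR2HSV)
m=(hsv[...,0]>=15)&(hsv[...,0]<28)&(hsv[...,1]>110)&(hsv[...,2]>135);k=np.zeros_like(m);k[165:260,285:380]=1
print(fitmask(W,m&k,.05))
g=(hsv[...,1]<60)&(hsv[...,2]>110);k[:]=0;k[300:360,105:162]=1
print("flange",fitmask(W,g&k,.055))
# TCP at read pose
print(proj(W,(.4966,.2107,.2314)))
E
```

```text
(array([0.51057574, 0.21279875]), np.float64(0.024379211511884463))
flange (array([ 0.534418  , -0.01221408]), np.float64(0.023375626926288365))
[322.66854494 315.69404142]
```

Request:
apply_moves:
  series:
    - [0.1, -0.6, 0, 0, 1]
    - [0.1, -0.6, 0, 0, 1]
    - [0.1, -0.6, 0, 0, 1]
    - [0.1, -0.6, 0, 0, 1]
    - [0.1, -0.6, 0, 0, 1]
    - [0, -0.6, 0, 0, 1]
    - [0, -0.6, 0, 0, 1]
    - [0, -0.3, 0, 0, 1]
    - [0, 0, 0, 0, 1]
    - [0, 0, 0, 0, 1]
    - [0, 0, 0, 0, 1]

```text
time_s: 2.7
position: [0.5225, -0.0136, 0.2314]
tool_rot: [[-0.915, 0.403, 0.0], [0.403, 0.915, 0.001], [0.0, 0.001, -1.0]]
ft_force: [0.4, 0.4, 0.9]
gripper_width: 0.999
grasp_force: 0.0
```

Run:
```python
from h import *
for i in range(3):
    s=readout.observe();W=imaging.camera_model("wrist");im=imaging.read_camera("wrist");print(s["position"],s["joint_pos"].round(1))
np.save("w2.npy",W,allow_pickle=True);im=im[:,:,::-1].copy();cv2.imwrite("pics/w2.png",im)
q=proj(W,(.5344,-.0122,.055)).astype(int);print(q)
hsv=cv2.cvtColor(im,cv2.COLOR_BGR2HSV)
g=(hsv[...,1]<60)&(hsv[...,2]>110);k=np.zeros_like(g);k[q[1]-35:q[1]+35,q[0]-38:q[0]+38]=1
print("flange",fitmask(W,g&k,.055))
cv2.imwrite("pics/c3.png",cv2.resize(im[q[1]-60:q[1]+100,q[0]-90:q[0]+90],None,fx=3.5,fy=3.5,interpolation=2))
```

```text
[ 0.52251661 -0.01358074  0.23138668] [-8.9  2.4  5.3 92.9  0.  14.9]
[ 0.52250822 -0.01358874  0.23138056] [-8.9  2.4  5.3 92.9  0.  14.9]
[ 0.52253971 -0.01369713  0.2313589 ] [-8.9  2.4  5.3 92.9  0.  14.9]
[329 223]
flange (array([ 0.53449083, -0.01279519]), np.float64(0.023660234885965456))
```

View pics/c3.png

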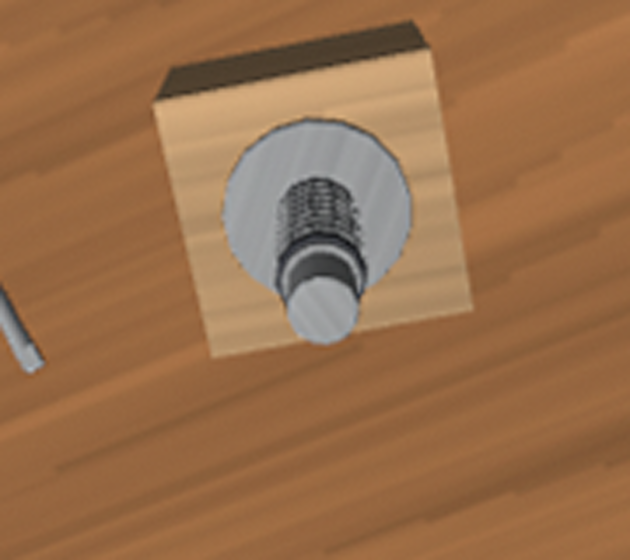

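The wrist view shows the grey gauge in the stand with clear space on both sides. It lies at (0.5345, -0.0128), and the two fixed cameras agree. Now I'll descend and grip.

Request:
apply_moves:
  series:
    - [0.24, 0.02, -0.4, 0, 1]
    - [0, 0, -0.5, 0, 1]
    - [0, 0, -0.5, 0, 1]
    - [0, 0, -0.5, 0, 1]
    - [0, 0, -0.5, 0, 1]
    - [0, 0, -0.4, 0, 1]
    - [0, 0, -0.3, 0, 1]
    - [0, 0, -0.3, 0, 1]
    - [0, 0, 0, 0, 1]
    - [0, 0, 0, 0, 1]
    - [0, 0, 0, 0, -1]
    - [0, 0, 0, 0, -1]
    - [0, 0, 0, 0, -1]
    - [0, 0, 0, 0, -1]
    - [0, 0, 0, 0, -1]
    - [0, 0, 0, 0, -1]
    - [0, 0, 0, 0, -1]
    - [0, 0, 0, 0, -1]
    - [0, 0, 0, 0, -1]
    - [0, 0, 0, 0, -1]

```text
time_s: 4.85
position: [0.5352, -0.0137, 0.062]
tool_rot: [[-0.914, 0.405, 0.002], [0.405, 0.914, 0.001], [-0.001, 0.001, -1.0]]
ft_force: [1.3, 3.2, 5.6]
gripper_width: 0.216
grasp_force: 58.6
```

Run:
```python
from h import *
s=readout.observe();print({k:s[k] for k in("time_s","position","ft_force","moment","gripper_width","grasp_force")})
```

```text
{'time_s': 4.85, 'position': array([ 0.53517959, -0.01367169,  0.06199822]), 'ft_force': array([1.2704731 , 3.2008298 , 5.56077733]), 'moment': array([ 0.49209252, -0.12282341,  0.00841439]), 'gripper_width': 0.21576866520211185, 'grasp_force': 58.644511699676514}
```

Request:
apply_moves:
  series:
    - [0, 0, 0.2, 0, -1]
    - [0, 0, 0.4, 0, -1]
    - [0, 0, 0.6, 0, -1]
    - [0, 0, 0.6, 0, -1]
    - [0, 0.3, 0.2, 0, -1]
    - [-0.08, 0.6, 0, 0, -1]
    - [-0.08, 0.6, 0, 0, -1]
    - [-0.08, 0.6, 0, 0, -1]
    - [-0.08, 0.6, 0, 0, -1]
    - [-0.08, 0.6, 0, 0, -1]
    - [-0.08, 0.6, 0, 0, -1]
    - [0, 0.4, 0, 0, -1]
    - [0, 0.2, 0, 0, -1]
    - [0, 0, 0, 0, -1]
    - [0, 0, 0, 0, -1]
    - [0, 0, 0, 0, -1]

```text
time_s: 6.45
position: [0.5105, 0.2099, 0.1609]
tool_rot: [[-0.914, 0.406, -0.001], [0.406, 0.914, -0.001], [0.0, -0.001, -1.0]]
ft_force: [0.1, -0.3, -4.0]
gripper_width: 0.219
grasp_force: 59.5
```

Run:
```python
from h import *
s=readout.observe();print({k:s[k] for k in("time_s","position","ft_force","moment","gripper_width","grasp_force")})
ims=[]
for n in("scene","side"):
    im=imaging.read_camera(n)[:,:,::-1];cv2.imwrite(f"pics/{n}1.png",im)
    q=proj(imaging.camera_model(n),(.511,.213,.09)).astype(int);print(q)
    ims.append(cv2.resize(im[q[1]-40:q[1]+40,q[0]-40:q[0]+40],(390,390),interpolation=2))
W=imaging.camera_model("wrist");im=imaging.read_camera("wrist")[:,:,::-1];cv2.imwrite("pics/w3.png",im);np.save("w3.npy",W,allow_pickle=True)
q=proj(W,(.511,.213,.09)).astype(int);print(q)
cv2.imwrite("pics/c4.png",np.hstack(ims))
```

```text
{'time_s': 6.45, 'position': array([0.51047554, 0.20991769, 0.16091092]), 'ft_force': array([ 0.10711385, -0.3209678 , -4.02657792]), 'moment': array([ 0.00533743, -0.06390871,  0.008108  ]), 'gripper_width': 0.2190075734588623, 'grasp_force': 59.46886897087097}
[414 241]
[254 196]
[327 254]
```

View pics/c4.png

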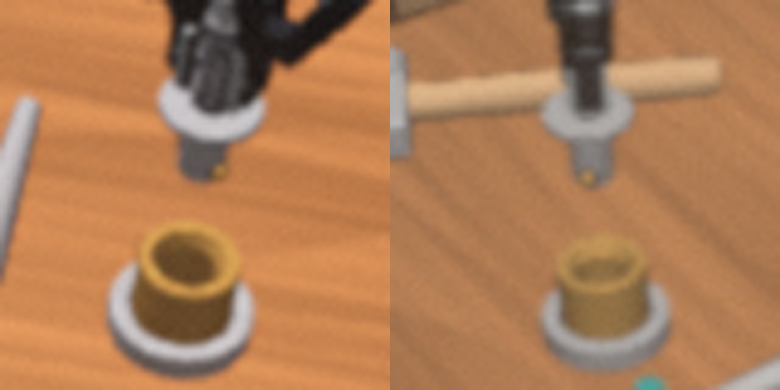

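View pics/w3.png

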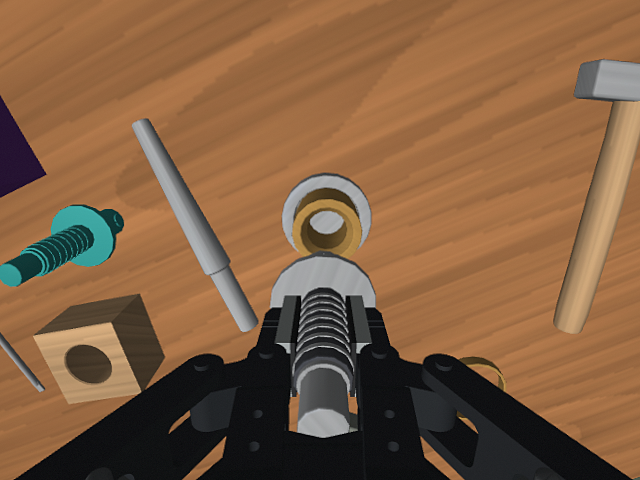

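The gauge is held upright above the bush: flange at (323,285) and bush at (327,228) in the wrist view. The empty stand hole shows at (89,364). I'll fit the flange, the bush and the hole from this one picture.

Run:
```python
from h import *
W=np.load("w3.npy",allow_pickle=True).item();im=cv2.imread("pics/w3.png");hsv=cv2.cvtColor(im,cv2.COLOR_BGR2HSV)
def win(m,x0,x1,y0,y1):
    k=np.zeros_like(m);k[y0:y1,x0:x1]=1;return m&k
br=(hsv[...,0]>=15)&(hsv[...,0]<28)&(hsv[...,1]>110)&(hsv[...,2]>135)
print("bush",fitmask(W,win(br,280,370,180,262),.05))
g=(hsv[...,1]<60)&(hsv[...,2]>110)
print("nest",fitmask(W,win(g,270,385,165,252),.016))
# flange arc: topmost grey edge by column, between columns 276..372, below bush
P=[]
for x in range(276,372,3):
    ys=[y for y in range(252,296) if g[y,x] and g[y+1,x] and g[y+2,x]]
    if ys and (abs(x-324)>38 or 1): P.append((x,ys[0]))
P=np.float32(P);print(P[::4].tolist())
Q=np.array([plane(W,p,.154)[:2] for p in P]);print("flange",circfit(Q))
hole=(hsv[...,2]<125);print("hole",fitmask(W,win(hole,62,116,342,386),.05))
print(readout.observe()["position"])
```

```text
bush (array([0.51037447, 0.212959  ]), np.float64(0.024452085335202142))
nest (array([0.51012803, 0.21297757]), np.float64(0.03525138676034188))
[[276.0, 281.0], [288.0, 268.0], [300.0, 261.0], [312.0, 257.0], [324.0, 257.0], [336.0, 258.0], [348.0, 263.0], [360.0, 271.0]]
flange (array([0.51009015, 0.21001969]), np.float64(0.02369114544184858))
hole (array([ 0.53405297, -0.01196531]), np.float64(0.019372249083404076))
[0.51074885 0.21009262 0.1613682 ]
```

Request:
apply_moves:
  series:
    - [0.01, 0.05, 0, 0, -1]
    - [0, 0, -0.3, 0, -1]
    - [0, 0, -0.4, 0, -1]
    - [0, 0, -0.3, 0, -1]
    - [0, 0, 0, 0, -1]
    - [0, 0, 0, 0, -1]
    - [0, 0, 0, 0, -1]

```text
time_s: 7.3
position: [0.5117, 0.2137, 0.1122]
tool_rot: [[-0.914, 0.405, 0.002], [0.405, 0.914, 0.0], [-0.001, 0.001, -1.0]]
ft_force: [0.3, 0.3, -3.3]
gripper_width: 0.221
grasp_force: 59.5
```

Request:
apply_moves:
  series:
    - [0, 0, -0.05, 0, -1]
    - [0, 0, -0.05, 0, -1]
    - [0, 0, -0.05, 0, -1]
    - [0, 0, -0.05, 0, -1]
    - [0, 0, -0.05, 0, -1]
    - [0, 0, 0, 0, -1]

```text
time_s: 7.9
position: [0.5106, 0.2134, 0.0981]
tool_rot: [[-0.914, 0.405, -0.001], [0.405, 0.914, -0.0], [0.001, -0.001, -1.0]]
ft_force: [0.1, -0.2, -3.7]
gripper_width: 0.216
grasp_force: 59.5
```

Request:
apply_moves:
  series:
    - [0, 0, -0.05, 0, -1]
    - [0, 0, -0.05, 0, -1]
    - [0, 0, -0.05, 0, -1]
    - [0, 0, 0, 0, -1]

```text
time_s: 8.3
position: [0.5106, 0.2134, 0.0907]
tool_rot: [[-0.914, 0.405, -0.001], [0.405, 0.914, -0.0], [0.001, -0.001, -1.0]]
ft_force: [-1.0, 0.4, -2.8]
gripper_width: 0.22
grasp_force: 59.5
```

Request:
apply_moves:
  series:
    - [0, 0, -0.05, 0, -1]
    - [0, 0, -0.05, 0, -1]
    - [0, 0, -0.05, 0, -1]
    - [0, 0, 0, 0, -1]

```text
time_s: 8.7
position: [0.5111, 0.213, 0.0839]
tool_rot: [[-0.914, 0.405, 0.0], [0.405, 0.914, -0.001], [-0.001, -0.001, -1.0]]
ft_force: [-0.5, -1.9, -2.6]
gripper_width: 0.215
grasp_force: 59.7
```

Request:
apply_moves:
  series:
    - [0, 0, -0.05, 0, -1]
    - [0, 0, -0.05, 0, -1]
    - [0, 0, -0.05, 0, -1]
    - [0, 0, 0, 0, -1]

```text
time_s: 9.1
position: [0.5107, 0.2134, 0.075]
tool_rot: [[-0.914, 0.405, -0.001], [0.405, 0.914, -0.0], [0.001, -0.001, -1.0]]
ft_force: [-0.9, -1.7, -4.6]
gripper_width: 0.219
grasp_force: 59.5
```

Request:
apply_moves:
  series:
    - [0, 0, -0.05, 0, -1]
    - [0, 0, -0.05, 0, -1]
    - [0, 0, -0.05, 0, -1]
    - [0, 0, 0, 0, -1]

```text
time_s: 9.5
position: [0.5107, 0.2134, 0.0679]
tool_rot: [[-0.914, 0.405, -0.001], [0.405, 0.914, -0.0], [0.001, -0.001, -1.0]]
ft_force: [-0.1, -2.2, -4.4]
gripper_width: 0.219
grasp_force: 59.4
```

Request:
apply_moves:
  series:
    - [0, 0, -0.04, 0, -1]
    - [0, 0, -0.04, 0, -1]
    - [0, 0, 0, 0, -1]

```text
time_s: 9.8
position: [0.5108, 0.2134, 0.0641]
tool_rot: [[-0.914, 0.405, -0.001], [0.405, 0.914, -0.0], [0.001, -0.001, -1.0]]
ft_force: [-1.4, -1.7, -3.7]
gripper_width: 0.221
grasp_force: 59.4
```

Request:
apply_moves:
  series:
    - [0, 0, -0.03, 0, -1]
    - [0, 0, 0, 0, -1]
    - [0, 0, 0, 0, -1]

```text
time_s: 10.1
position: [0.5108, 0.2134, 0.0628]
tool_rot: [[-0.914, 0.405, -0.001], [0.405, 0.914, -0.0], [0.001, -0.001, -1.0]]
ft_force: [-1.1, -2.1, -3.7]
gripper_width: 0.219
grasp_force: 59.4
```

Request:
apply_moves:
  series:
    - [0, 0, -0.02, 0, -1]
    - [0, 0, 0, 0, -1]
    - [0, 0, 0, 0, -1]

```text
time_s: 10.4
position: [0.5108, 0.2134, 0.0622]
tool_rot: [[-0.914, 0.405, -0.001], [0.405, 0.914, -0.0], [0.0, -0.0, -1.0]]
ft_force: [-2.6, -3.7, -2.6]
gripper_width: 0.215
grasp_force: 59.5
```

Request:
apply_moves:
  series:
    - [0, 0, -0.02, 0, -1]
    - [0, 0, 0, 0, -1]
    - [0, 0, 0, 0, -1]

```text
time_s: 10.7
position: [0.5109, 0.2134, 0.062]
tool_rot: [[-0.914, 0.405, -0.0], [0.405, 0.914, -0.0], [-0.0, -0.0, -1.0]]
ft_force: [-3.6, -4.1, 0.0]
gripper_width: 0.217
grasp_force: 59.9
```

Request:
apply_moves:
  series:
    - [0, 0, -0.02, 0, -1]
    - [0, 0, 0, 0, -1]
    - [0, 0, 0, 0, -1]

```text
time_s: 11.0
position: [0.511, 0.2135, 0.062]
tool_rot: [[-0.914, 0.405, 0.001], [0.405, 0.914, -0.0], [-0.001, 0.0, -1.0]]
ft_force: [-5.0, -4.6, 4.4]
gripper_width: 0.217
grasp_force: 60.3
```

Request:
apply_moves:
  series:
    - [0, 0, -0.02, 0, -1]
    - [0, 0, 0, 0, -1]
    - [0, 0, 0, 0, -1]

```text
time_s: 11.3
position: [0.5111, 0.2135, 0.062]
tool_rot: [[-0.914, 0.405, 0.001], [0.405, 0.914, -0.0], [-0.001, 0.0, -1.0]]
ft_force: [-6.3, -4.5, 7.7]
gripper_width: 0.22
grasp_force: 60.6
```

Force builds with no further descent, so the flange is seated. I'll release, rise and shut the fingers.

Request:
apply_moves:
  series:
    - [0, 0, 0.02, 0, 1]
    - [0, 0, 0, 0, 1]
    - [0, 0, 0, 0, 1]
    - [0, 0, 0, 0, 1]
    - [0, 0, 0, 0, 1]
    - [0, 0, 0, 0, 1]
    - [0, 0, 0, 0, 1]
    - [0, 0, 0.3, 0, 1]
    - [0, 0, 0.4, 0, 1]
    - [0, 0, 0.5, 0, 1]
    - [0, 0, 0.5, 0, 1]
    - [0, 0, 0.4, 0, 1]
    - [0, 0, 0, 0, 1]
    - [0, 0, 0, 0, 1]
    - [0, 0, 0, 0, 1]

```text
time_s: 12.8
position: [0.5103, 0.2133, 0.164]
tool_rot: [[-0.914, 0.405, -0.002], [0.405, 0.914, -0.001], [0.002, -0.001, -1.0]]
ft_force: [0.1, 0.0, -0.2]
gripper_width: 0.999
grasp_force: 0.0
```

Run:
```python
from h import *
for i in range(2):
    s=readout.observe();W=imaging.camera_model("wrist");im=imaging.read_camera("wrist")[:,:,::-1].copy();print(s["position"],s["ft_force"])
cv2.imwrite("pics/w4.png",im);np.save("w4.npy",W,allow_pickle=True)
hsv=cv2.cvtColor(im,cv2.COLOR_BGR2HSV);g=(hsv[...,1]<60)&(hsv[...,2]>110)
f=proj(W,(.511,.2135,.055)).astype(int);b=proj(W,(.511,.2135,.125)).astype(int);print(f,b)
cv2.imwrite("pics/c5.png",cv2.resize(im[f[1]-60:f[1]+140,f[0]-110:f[0]+110],None,fx=2.9,fy=2.9,interpolation=2))
a=[]
for n in("scene","side"):
    i2=imaging.read_camera(n)[:,:,::-1];q=proj(imaging.camera_model(n),(.511,.213,.07)).astype(int);a.append(cv2.resize(i2[q[1]-35:q[1]+35,q[0]-35:q[0]+35],(390,390),interpolation=2))
p=cv2.resize(im[f[1]-60:f[1]+140,f[0]-100:f[0]+100],(390,390),interpolation=2)
cv2.imwrite("pics/c5.png",cv2.resize(np.hstack([p]+a),(800,267)))
```

```text
[0.51028952 0.21332841 0.16399867] [ 0.13429458  0.04175672 -0.21199979]
[0.5101286  0.21327878 0.16368093] [-0.00207688  0.44560036  0.2222328 ]
[323 237] [324 279]
```

View pics/c5.png

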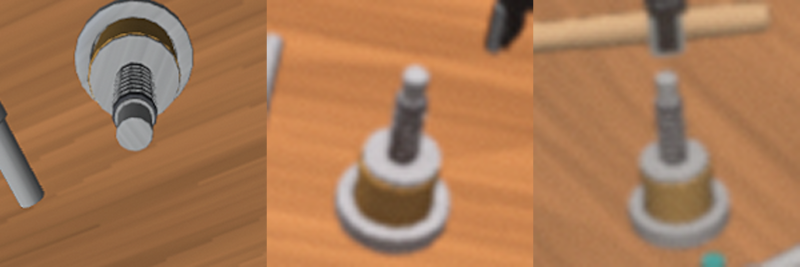

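The gauge stands in the bush with its flange on top, and the fingers are clear. I'll check numerically that it is upright and where the button is.

Run:
```python
from h import *
s=390/70*267/390; 
for n in("scene","side"):
    m=imaging.camera_model(n);q=proj(m,(.511,.213,.07)).astype(int)
    for z in(.055,.125): print(n,z,((proj(m,(.511,.213,z))-q+35)*267/70).round(1))
W=np.load("w4.npy",allow_pickle=True).item();im=cv2.imread("pics/w4.png");hsv=cv2.cvtColor(im,cv2.COLOR_BGR2HSV)
g=(hsv[...,1]<60)&(hsv[...,2]>110)
b=proj(W,(.511,.2135,.125)).astype(int);k=np.zeros_like(g);k[b[1]-16:b[1]+22,b[0]-20:b[0]+20]=1
n,l,st,c=cv2.connectedComponentsWithStats((g&k).astype(np.uint8));i=1+st[1:,4].argmax();print(st[i],c[i],b,fitmask(W,l==i,.125))
k[:]=0;f=proj(W,(.511,.2135,.055)).astype(int);k[f[1]-38:f[1]+38,f[0]-50:f[0]+50]=1
print(b,f)
```

```text
scene 0.055 [132.8 152.2]
scene 0.125 [147.4  72.1]
side 0.055 [137.3 153.8]
side 0.125 [129.3  73. ]
[310 265  28  25 536] [323.33768657 277.00559701] [324 279] (array([0.50967746, 0.21363473]), np.float64(0.007048767122912896))
[324 279] [323 237]
```

The gauge is upright and the button is 0.5 mm from the tool axis. Now I'll shut the fingers and come down to just above it.

Request:
apply_moves:
  series:
    - [0, 0, 0, 0, -1]
    - [0, 0, 0, 0, -1]
    - [0, 0, 0, 0, -1]
    - [0, 0, 0, 0, -1]
    - [0, 0, 0, 0, -1]
    - [0, 0, 0, 0, -1]
    - [0, 0, -0.2, 0, -1]
    - [0, 0, -0.3, 0, -1]
    - [0, 0, -0.1, 0, -1]
    - [0, 0, 0, 0, -1]
    - [0, 0, 0, 0, -1]
    - [0, 0, 0, 0, -1]

```text
time_s: 14.2
position: [0.5113, 0.2136, 0.1357]
tool_rot: [[-0.914, 0.405, 0.001], [0.405, 0.914, 0.0], [-0.001, 0.0, -1.0]]
ft_force: [0.6, 0.1, 0.1]
gripper_width: -0.0
grasp_force: 0.0
```

Request:
apply_moves:
  series:
    - [0, 0, -0.04, 0, -1]
    - [0, 0, -0.04, 0, -1]
    - [0, 0, 0, 0, -1]

```text
time_s: 14.5
position: [0.511, 0.2135, 0.1311]
tool_rot: [[-0.914, 0.405, -0.0], [0.405, 0.914, -0.0], [0.0, -0.0, -1.0]]
ft_force: [-0.4, -0.5, 0.7]
gripper_width: 0.002
grasp_force: 0.0
```

Request:
apply_moves:
  series:
    - [0, 0, -0.02, 0, -1]
    - [0, 0, -0.02, 0, -1]
    - [0, 0, 0, 0, -1]

```text
time_s: 14.8
position: [0.5109, 0.2135, 0.1291]
tool_rot: [[-0.914, 0.405, -0.0], [0.405, 0.914, -0.0], [0.0, -0.0, -1.0]]
ft_force: [-0.1, -0.1, 1.4]
gripper_width: -0.0
grasp_force: 0.0
```

Request:
apply_moves:
  series:
    - [0, 0, -0.02, 0, -1]
    - [0, 0, 0, 0, -1]
    - [0, 0, 0, 0, -1]

```text
time_s: 15.1
position: [0.511, 0.2135, 0.1283]
tool_rot: [[-0.914, 0.405, -0.0], [0.405, 0.914, -0.0], [0.0, -0.0, -1.0]]
ft_force: [-0.3, -0.1, -0.2]
gripper_width: -0.0
grasp_force: 0.0
```

Request:
apply_moves:
  series:
    - [0, 0, -0.02, 0, -1]
    - [0, 0, 0, 0, -1]
    - [0, 0, 0, 0, -1]

```text
time_s: 15.4
position: [0.511, 0.2135, 0.1273]
tool_rot: [[-0.914, 0.405, -0.0], [0.405, 0.914, -0.0], [0.0, -0.0, -1.0]]
ft_force: [-0.7, 0.1, -0.4]
gripper_width: 0.001
grasp_force: 0.0
```

Request:
apply_moves:
  series:
    - [0, 0, -0.02, 0, -1]
    - [0, 0, 0, 0, -1]
    - [0, 0, 0, 0, -1]

```text
time_s: 15.7
position: [0.511, 0.2135, 0.1262]
tool_rot: [[-0.914, 0.405, -0.0], [0.405, 0.914, -0.0], [0.0, -0.0, -1.0]]
ft_force: [-0.7, -0.2, 0.2]
gripper_width: 0.001
grasp_force: 0.0
```

Request:
apply_moves:
  series:
    - [0, 0, -0.02, 0, -1]
    - [0, 0, 0, 0, -1]
    - [0, 0, 0, 0, -1]

```text
time_s: 16.0
position: [0.511, 0.2135, 0.1252]
tool_rot: [[-0.914, 0.405, -0.0], [0.405, 0.914, -0.0], [0.0, -0.0, -1.0]]
ft_force: [0.7, -0.7, 0.5]
gripper_width: 0.003
grasp_force: 0.0
```

Request:
apply_moves:
  series:
    - [0, 0, -0.02, 0, -1]
    - [0, 0, 0, 0, -1]

```text
time_s: 16.2
position: [0.5113, 0.2136, 0.1248]
tool_rot: [[-0.914, 0.405, 0.001], [0.405, 0.914, 0.0], [-0.001, 0.0, -1.0]]
ft_force: [-0.3, 0.1, 1.6]
gripper_width: -0.0
grasp_force: 0.9
```

Request:
apply_moves:
  series:
    - [0, 0, -0.02, 0, -1]
    - [0, 0, 0, 0, -1]

```text
time_s: 16.4
position: [0.5114, 0.2136, 0.1242]
tool_rot: [[-0.914, 0.405, 0.001], [0.405, 0.914, 0.0], [-0.001, 0.001, -1.0]]
ft_force: [-1.0, -0.5, 4.9]
gripper_width: -0.004
grasp_force: 2.6
```

Request:
apply_moves:
  series:
    - [0, 0, -0.01, 0, -1]
    - [0, 0, 0, 0, -1]

```text
time_s: 16.6
position: [0.5113, 0.2136, 0.1236]
tool_rot: [[-0.914, 0.405, 0.001], [0.405, 0.914, 0.0], [-0.001, 0.001, -1.0]]
ft_force: [-1.2, -0.0, 5.2]
gripper_width: -0.001
grasp_force: 2.5
```

Request:
apply_moves:
  series:
    - [0, 0, -0.01, 0, -1]
    - [0, 0, 0, 0, -1]

```text
time_s: 16.8
position: [0.5113, 0.2136, 0.1232]
tool_rot: [[-0.914, 0.405, 0.001], [0.405, 0.914, 0.0], [-0.001, 0.001, -1.0]]
ft_force: [-0.8, -0.6, 5.3]
gripper_width: 0.001
grasp_force: 2.5
```

Request:
apply_moves:
  series:
    - [0, 0, -0.01, 0, -1]
    - [0, 0, -0.01, 0, -1]
    - [0, 0, 0, 0, -1]

```text
time_s: 17.1
position: [0.5113, 0.2136, 0.1221]
tool_rot: [[-0.914, 0.405, 0.001], [0.405, 0.914, 0.0], [-0.001, 0.001, -1.0]]
ft_force: [-1.2, -0.6, 4.4]
gripper_width: 0.0
grasp_force: 2.5
```

Request:
apply_moves:
  series:
    - [0, 0, -0.01, 0, -1]
    - [0, 0, 0, 0, -1]

```text
time_s: 17.3
position: [0.5113, 0.2136, 0.1215]
tool_rot: [[-0.914, 0.405, 0.001], [0.405, 0.914, 0.0], [-0.001, 0.001, -1.0]]
ft_force: [-1.6, -0.5, 5.5]
gripper_width: -0.002
grasp_force: 2.5
```

Request:
apply_moves:
  series:
    - [0, 0, -0.01, 0, -1]
    - [0, 0, 0, 0, -1]

```text
time_s: 17.5
position: [0.5113, 0.2136, 0.121]
tool_rot: [[-0.914, 0.405, 0.001], [0.405, 0.914, 0.0], [-0.001, 0.001, -1.0]]
ft_force: [-1.4, -0.2, 4.5]
gripper_width: 0.0
grasp_force: 2.5
```

Request:
apply_moves:
  series:
    - [0, 0, -0.01, 0, -1]
    - [0, 0, 0, 0, -1]

```text
time_s: 17.7
position: [0.5113, 0.2136, 0.1205]
tool_rot: [[-0.914, 0.405, 0.001], [0.405, 0.914, 0.0], [-0.001, 0.001, -1.0]]
ft_force: [-1.7, 0.7, 5.3]
gripper_width: 0.001
grasp_force: 2.5
```

Request:
apply_moves:
  series:
    - [0, 0, -0.01, 0, -1]
    - [0, 0, 0, 0, -1]

```text
time_s: 17.9
position: [0.5113, 0.2136, 0.12]
tool_rot: [[-0.914, 0.405, 0.001], [0.405, 0.914, 0.0], [-0.001, 0.001, -1.0]]
ft_force: [-0.4, -1.3, 5.5]
gripper_width: 0.005
grasp_force: 2.5
```

Request:
apply_moves:
  series:
    - [0, 0, -0.01, 0, -1]
    - [0, 0, 0, 0, -1]

```text
time_s: 18.1
position: [0.5113, 0.2136, 0.1195]
tool_rot: [[-0.914, 0.405, 0.001], [0.405, 0.914, 0.0], [-0.001, 0.001, -1.0]]
ft_force: [-1.1, -0.1, 5.5]
gripper_width: -0.002
grasp_force: 2.5
```

Request:
apply_moves:
  series:
    - [0, 0, -0.01, 0, -1]
    - [0, 0, 0, 0, -1]

```text
time_s: 18.3
position: [0.5113, 0.2136, 0.119]
tool_rot: [[-0.914, 0.405, 0.001], [0.405, 0.914, 0.0], [-0.001, 0.001, -1.0]]
ft_force: [-1.6, 0.4, 5.2]
gripper_width: -0.001
grasp_force: 2.5
```

Request:
apply_moves:
  series:
    - [0, 0, -0.01, 0, -1]
    - [0, 0, 0, 0, -1]

```text
time_s: 18.5
position: [0.5113, 0.2136, 0.1185]
tool_rot: [[-0.914, 0.405, 0.001], [0.405, 0.914, 0.0], [-0.001, 0.001, -1.0]]
ft_force: [-1.3, 0.6, 5.9]
gripper_width: 0.002
grasp_force: 2.7
```

Request:
apply_moves:
  series:
    - [0, 0, -0.01, 0, -1]
    - [0, 0, 0, 0, -1]

```text
time_s: 18.7
position: [0.5114, 0.2136, 0.1183]
tool_rot: [[-0.914, 0.405, 0.001], [0.405, 0.914, 0.0], [-0.001, 0.001, -1.0]]
ft_force: [-0.7, -0.3, 6.2]
gripper_width: -0.004
grasp_force: 3.0
```

Climbing has begun, so I'll take one small step at a time from here.

Request:
apply_moves:
  series:
    - [0, 0, -0.01, 0, -1]
    - [0, 0, 0, 0, -1]
    - [0, 0, 0, 0, -1]

```text
time_s: 19.0
position: [0.5114, 0.2136, 0.1181]
tool_rot: [[-0.914, 0.405, 0.001], [0.405, 0.914, 0.0], [-0.001, 0.001, -1.0]]
ft_force: [-1.6, -0.4, 6.4]
gripper_width: -0.003
grasp_force: 3.5
```

Request:
apply_moves:
  series:
    - [0, 0, -0.01, 0, -1]
    - [0, 0, 0, 0, -1]
    - [0, 0, 0, 0, -1]

```text
time_s: 19.3
position: [0.5114, 0.2137, 0.1179]
tool_rot: [[-0.914, 0.405, 0.002], [0.405, 0.914, 0.0], [-0.001, 0.001, -1.0]]
ft_force: [-2.7, -0.3, 6.9]
gripper_width: 0.002
grasp_force: 3.9
```

Request:
apply_moves:
  series:
    - [0, 0, -0.01, 0, -1]
    - [0, 0, 0, 0, -1]
    - [0, 0, 0, 0, -1]

```text
time_s: 19.6
position: [0.5115, 0.2137, 0.1176]
tool_rot: [[-0.914, 0.405, 0.002], [0.405, 0.914, 0.0], [-0.001, 0.001, -1.0]]
ft_force: [-3.1, 0.2, 8.0]
gripper_width: -0.002
grasp_force: 4.4
```

Request:
apply_moves:
  series:
    - [0, 0, -0.01, 0, -1]
    - [0, 0, 0, 0, -1]
    - [0, 0, 0, 0, -1]

```text
time_s: 19.9
position: [0.5116, 0.2137, 0.1174]
tool_rot: [[-0.914, 0.405, 0.002], [0.405, 0.914, 0.001], [-0.002, 0.001, -1.0]]
ft_force: [-2.1, -0.4, 10.0]
gripper_width: -0.001
grasp_force: 4.8
```

Request:
apply_moves:
  series:
    - [0, 0, -0.006, 0, -1]
    - [0, 0, 0, 0, -1]
    - [0, 0, 0, 0, -1]

```text
time_s: 20.2
position: [0.5116, 0.2137, 0.1173]
tool_rot: [[-0.914, 0.405, 0.002], [0.405, 0.914, 0.001], [-0.002, 0.002, -1.0]]
ft_force: [-2.0, -0.0, 10.9]
gripper_width: -0.001
grasp_force: 5.1
```

Request:
apply_moves:
  series:
    - [0, 0, -0.006, 0, -1]
    - [0, 0, 0, 0, -1]
    - [0, 0, 0, 0, -1]

```text
time_s: 20.5
position: [0.5117, 0.2137, 0.1171]
tool_rot: [[-0.914, 0.405, 0.003], [0.405, 0.914, 0.001], [-0.002, 0.002, -1.0]]
ft_force: [-2.5, -1.4, 11.0]
gripper_width: -0.001
grasp_force: 5.3
```

Request:
apply_moves:
  series:
    - [0, 0, -0.006, 0, -1]
    - [0, 0, 0, 0, -1]
    - [0, 0, 0, 0, -1]

```text
time_s: 20.8
position: [0.5117, 0.2137, 0.1169]
tool_rot: [[-0.914, 0.405, 0.003], [0.405, 0.914, 0.001], [-0.002, 0.002, -1.0]]
ft_force: [-3.2, -1.2, 10.9]
gripper_width: -0.004
grasp_force: 5.4
```

Request:
apply_moves:
  series:
    - [0, 0, -0.006, 0, -1]
    - [0, 0, 0, 0, -1]
    - [0, 0, 0, 0, -1]

```text
time_s: 21.1
position: [0.5117, 0.2137, 0.1167]
tool_rot: [[-0.914, 0.405, 0.003], [0.405, 0.914, 0.001], [-0.002, 0.002, -1.0]]
ft_force: [-3.4, -0.6, 11.4]
gripper_width: 0.001
grasp_force: 5.5
```

Request:
apply_moves:
  series:
    - [0, 0, -0.004, 0, -1]
    - [0, 0, 0, 0, -1]
    - [0, 0, 0, 0, -1]

```text
time_s: 21.4
position: [0.5117, 0.2138, 0.1165]
tool_rot: [[-0.914, 0.405, 0.003], [0.405, 0.914, 0.001], [-0.002, 0.002, -1.0]]
ft_force: [-3.5, -0.8, 11.7]
gripper_width: -0.004
grasp_force: 5.6
```

The force has levelled off: the last step moved one-for-one, so the lock has bitten. I'll rise, open, and check.

Request:
apply_moves:
  series:
    - [0, 0, 0.1, 0, -1]
    - [0, 0, 0.3, 0, -1]
    - [0, 0, 0.4, 0, -1]
    - [0, 0, 0.2, 0, 0.5]
    - [0, 0, 0, 0, 1]
    - [0, 0, 0, 0, 1]
    - [0, 0, 0, 0, 1]
    - [0, 0, 0, 0, 1]
    - [0, 0, 0, 0, 1]
    - [0, 0, 0, 0, 1]

```text
time_s: 22.4
position: [0.5108, 0.2135, 0.1634]
tool_rot: [[-0.914, 0.405, -0.001], [0.405, 0.914, -0.0], [0.001, -0.001, -1.0]]
ft_force: [-0.1, 0.2, -0.3]
gripper_width: 0.998
grasp_force: 0.0
```

Run:
```python
from h import *
for i in range(4):
    s=readout.observe();W=imaging.camera_model("wrist");im=imaging.read_camera("wrist")[:,:,::-1].copy();print(s["position"],s["ft_force"])
cv2.imwrite("pics/w5.png",im);np.save("w5.npy",W,allow_pickle=True)
hsv=cv2.cvtColor(im,cv2.COLOR_BGR2HSV);g=(hsv[...,1]<60)&(hsv[...,2]>110)
for z in (.118,):
    b=proj(W,(.511,.2135,z)).astype(int);k=np.zeros_like(g);k[b[1]-14:b[1]+20,b[0]-20:b[0]+20]=1
    n,l,st,c=cv2.connectedComponentsWithStats((g&k).astype(np.uint8));i=1+st[1:,4].argmax();print(st[i],b,fitmask(W,l==i,z))
```

```text
[0.5107581  0.21346723 0.16340371] [-0.07449458  0.19787458 -0.2500991 ]
[0.51087399 0.21346456 0.16354831] [-0.10817408 -0.56251043 -0.12031735]
[0.51090343 0.21350226 0.16367244] [-0.92937708  0.26606524 -0.70681359]
[0.51099295 0.21352265 0.16376437] [-0.05799956 -0.08920559 -0.06034694]
[308 258  30  24 546] [322 272] (array([0.50832346, 0.21436314]), np.float64(0.0077666612827086545))
```

Request:
apply_moves:
  series:
    - [0, 0, -0.3, 0, 1]
    - [0, 0, -0.5, 0, 1]
    - [0, 0, -0.5, 0, 1]
    - [0, 0, -0.4, 0, 1]
    - [0, 0, -0.2, 0, 1]
    - [0, 0, -0.12, 0, 1]
    - [0, 0, 0, 0, 1]
    - [0, 0, 0, 0, 1]
    - [0, 0, 0, 0, -1]
    - [0, 0, 0, 0, -1]
    - [0, 0, 0, 0, -1]
    - [0, 0, 0, 0, -1]
    - [0, 0, 0, 0, -1]
    - [0, 0, 0, 0, -1]
    - [0, 0, 0, 0, -1]
    - [0, 0, 0, 0, -1]
    - [0, 0, 0, 0, -1]
    - [0, 0, 0, 0, -1]

```text
time_s: 24.4
position: [0.5112, 0.2133, 0.0633]
tool_rot: [[-0.914, 0.405, 0.0], [0.405, 0.914, -0.0], [-0.001, -0.0, -1.0]]
ft_force: [-1.8, -1.6, 4.9]
gripper_width: 0.218
grasp_force: 58.5
```

Request:
apply_moves:
  series:
    - [0, 0, 0.1, 0, -1]
    - [0, 0, 0.1, 0, -1]
    - [0, 0, 0, 0, -1]
    - [0, 0, 0, 0, -1]

```text
time_s: 24.8
position: [0.5107, 0.2136, 0.0723]
tool_rot: [[-0.914, 0.405, -0.001], [0.405, 0.914, -0.0], [0.001, -0.0, -1.0]]
ft_force: [-0.0, -0.1, -3.7]
gripper_width: 0.219
grasp_force: 58.6
```

Request:
apply_moves:
  series:
    - [0, 0, 0.3, 0, -1]
    - [0, 0, 0.5, 0, -1]
    - [0, 0, 0.6, 0, -1]
    - [0, 0, 0.4, 0, -1]
    - [0.08, -0.4, 0, 0, -1]
    - [0.08, -0.6, 0, 0, -1]
    - [0.08, -0.6, 0, 0, -1]
    - [0.08, -0.6, 0, 0, -1]
    - [0.08, -0.6, 0, 0, -1]
    - [0.08, -0.6, 0, 0, -1]
    - [0, -0.6, 0, 0, -1]
    - [0, -0.4, 0, 0, -1]
    - [0, -0.12, 0, 0, -1]
    - [0, 0, 0, 0, -1]
    - [0, 0, 0, 0, -1]
    - [0, 0, 0, 0, -1]

```text
time_s: 26.4
position: [0.535, -0.0113, 0.1631]
tool_rot: [[-0.915, 0.403, 0.0], [0.403, 0.915, 0.001], [0.0, 0.001, -1.0]]
ft_force: [0.4, -0.1, -3.7]
gripper_width: 0.22
grasp_force: 59.2
```

Run:
```python
from h import *
a=[]
for n in("scene","side"):
    m=imaging.camera_model(n);i2=imaging.read_camera(n)[:,:,::-1];q=proj(m,(.535,-.0125,.09)).astype(int);a.append(cv2.resize(i2[q[1]-35:q[1]+35,q[0]-35:q[0]+35],(390,390),interpolation=2))
for i in range(2):
    s=readout.observe();W=imaging.camera_model("wrist");im=imaging.read_camera("wrist")[:,:,::-1].copy();print(s["position"],s["ft_force"])
cv2.imwrite("pics/w6.png",im);hsv=cv2.cvtColor(im,cv2.COLOR_BGR2HSV)
q=proj(W,(.535,-.0125,.05)).astype(int)
p=im[q[1]-50:q[1]+90,q[0]-70:q[0]+70];p=cv2.resize(p,(390,390),interpolation=2)
cv2.imwrite("pics/c6.png",cv2.resize(np.hstack([p]+a),(800,267)));np.save("w6.npy",W,allow_pickle=True);print(q)
br=(hsv[...,0]>=15)&(hsv[...,0]<28)&(hsv[...,1]>110)&(hsv[...,2]>135);k=np.zeros_like(br)
b=proj(W,(.5104,.213,.05)).astype(int);k[max(0,b[1]-40):b[1]+40,max(0,b[0]-40):b[0]+40]=1
print(b, fitmask(W,br&k,.05))
```

```text
[ 0.53497896 -0.0114158   0.16294178] [-0.50524778 -0.17548107 -3.80894072]
[ 0.53499283 -0.01152719  0.16290559] [ 0.527047   -0.36299025 -2.85604111]
[321 234]
[626  66] (array([0.50989983, 0.21106471]), np.float64(0.023896087898206516))
```

View pics/c6.png

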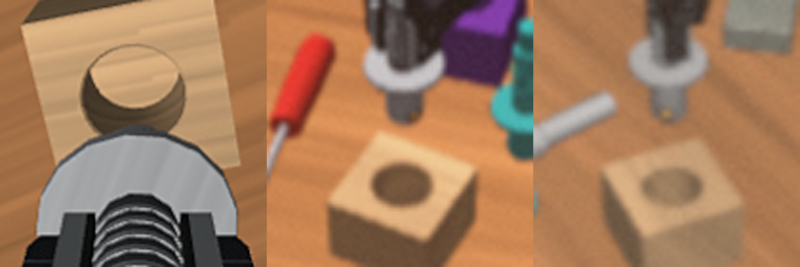

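Bush stayed in its nest. The gauge hangs above the stand, with the hole at crop (134,90) and the flange at (138,190), so they are roughly aligned. I'll get the hole numerically.

Run:
```python
from h import *
W=np.load("w6.npy",allow_pickle=True).item();im=cv2.imread("pics/w6.png");hsv=cv2.cvtColor(im,cv2.COLOR_BGR2HSV);g=(hsv[...,1]<60)&(hsv[...,2]>110)
s=140/267;o=np.array([321-70,234-50])
# rim points picked in the crop: left, right, top of the hole; also edge search by gradient
pts=np.array([(82,93),(185,93),(134,44),(92,65),(176,65),(96,118),(172,118)])*s+o
print("hole",circfit([plane(W,p,.05)[:2] for p in pts]))
P=[]
for x in range(276,372,3):
    ys=[y for y in range(240,296) if g[y:y+4,x].all()]
    if ys:P.append((x,ys[0]))
P=np.float32(P);print(P[::5].tolist());print("flange",circfit([plane(W,p,.1559)[:2] for p in P]))
print(readout.observe()["position"])
```

```text
hole (array([ 0.53269304, -0.01182961]), np.float64(0.018367058129183166))
[[276.0, 280.0], [291.0, 264.0], [306.0, 257.0], [321.0, 255.0], [336.0, 256.0], [351.0, 262.0], [366.0, 276.0]]
flange (array([ 0.53305543, -0.0109457 ]), np.float64(0.023230023255317672))
[ 0.53500712 -0.01169165  0.16290782]
```

Request:
apply_moves:
  series:
    - [-0.005, -0.024, 0, 0, -1]
    - [0, 0, -0.3, 0, -1]
    - [0, 0, -0.4, 0, -1]
    - [0, 0, -0.3, 0, -1]
    - [0, 0, 0, 0, -1]
    - [0, 0, -0.1, 0, -1]
    - [0, 0, -0.1, 0, -1]
    - [0, 0, -0.1, 0, -1]
    - [0, 0, 0, 0, -1]
    - [0, 0, 0, 0, -1]

```text
time_s: 27.6
position: [0.5349, -0.0137, 0.0981]
tool_rot: [[-0.914, 0.405, 0.0], [0.405, 0.914, -0.0], [-0.0, 0.0, -1.0]]
ft_force: [-0.1, -0.1, -3.5]
gripper_width: 0.219
grasp_force: 59.2
```

Request:
apply_moves:
  series:
    - [0, 0, -0.1, 0, -1]
    - [0, 0, -0.1, 0, -1]
    - [0, 0, -0.1, 0, -1]
    - [0, 0, -0.1, 0, -1]
    - [0, 0, 0, 0, -1]
    - [0, 0, 0, 0, -1]

```text
time_s: 28.2
position: [0.5345, -0.0136, 0.0775]
tool_rot: [[-0.914, 0.405, -0.001], [0.405, 0.914, 0.0], [0.001, -0.0, -1.0]]
ft_force: [-0.1, -0.9, -2.9]
gripper_width: 0.214
grasp_force: 59.2
```

Request:
apply_moves:
  series:
    - [0, 0, -0.1, 0, -1]
    - [0, 0, -0.1, 0, -1]
    - [0, 0, -0.04, 0, -1]
    - [0, 0, 0, 0, -1]
    - [0, 0, 0, 0, -1]

```text
time_s: 28.7
position: [0.5347, -0.0136, 0.0658]
tool_rot: [[-0.914, 0.405, -0.0], [0.405, 0.914, 0.0], [0.0, -0.0, -1.0]]
ft_force: [0.2, 0.7, -3.5]
gripper_width: 0.218
grasp_force: 59.2
```

Request:
apply_moves:
  series:
    - [0, 0, -0.02, 0, -1]
    - [0, 0, 0, 0, -1]
    - [0, 0, 0, 0, -1]

```text
time_s: 29.0
position: [0.5348, -0.0137, 0.065]
tool_rot: [[-0.914, 0.405, 0.0], [0.405, 0.914, -0.0], [-0.0, 0.0, -1.0]]
ft_force: [0.3, 0.4, -2.9]
gripper_width: 0.215
grasp_force: 59.2
```

Request:
apply_moves:
  series:
    - [0, 0, -0.02, 0, -1]
    - [0, 0, 0, 0, -1]
    - [0, 0, 0, 0, -1]

```text
time_s: 29.3
position: [0.5348, -0.0136, 0.0639]
tool_rot: [[-0.914, 0.405, -0.0], [0.405, 0.914, 0.0], [0.0, -0.0, -1.0]]
ft_force: [-0.2, -0.2, -3.9]
gripper_width: 0.218
grasp_force: 59.2
```

Request:
apply_moves:
  series:
    - [0, 0, -0.02, 0, -1]
    - [0, 0, 0, 0, -1]
    - [0, 0, 0, 0, -1]

```text
time_s: 29.6
position: [0.535, -0.0137, 0.0633]
tool_rot: [[-0.914, 0.405, 0.0], [0.405, 0.914, -0.0], [-0.0, 0.0, -1.0]]
ft_force: [-1.3, -0.7, -0.3]
gripper_width: 0.214
grasp_force: 59.8
```

Request:
apply_moves:
  series:
    - [0, 0, -0.02, 0, -1]
    - [0, 0, 0, 0, -1]
    - [0, 0, 0, 0, -1]

```text
time_s: 29.9
position: [0.535, -0.0137, 0.0633]
tool_rot: [[-0.914, 0.405, 0.001], [0.405, 0.914, -0.0], [-0.001, 0.0, -1.0]]
ft_force: [-4.3, -0.2, 5.1]
gripper_width: 0.217
grasp_force: 60.1
```

The gauge is seated at the expected height. I'll release and rise.

Request:
apply_moves:
  series:
    - [0, 0, 0.02, 0, 1]
    - [0, 0, 0, 0, 1]
    - [0, 0, 0, 0, 1]
    - [0, 0, 0, 0, 1]
    - [0, 0, 0, 0, 1]
    - [0, 0, 0, 0, 1]
    - [0, 0, 0, 0, 1]
    - [0, 0, 0.2, 0, 1]
    - [0, 0, 0.4, 0, 1]
    - [0, 0, 0.5, 0, 1]
    - [0, 0, 0.6, 0, 1]
    - [0, 0, 0.6, 0, 1]
    - [0, 0, 0.6, 0, 1]
    - [0, 0, 0.4, 0, 1]
    - [-0.24, 0, 0, 0, 1]
    - [0, 0, 0, 0, 1]
    - [0, 0, 0, 0, 1]
    - [0, 0, 0, 0, 1]

```text
time_s: 31.7
position: [0.5227, -0.0136, 0.2273]
tool_rot: [[-0.914, 0.405, -0.001], [0.405, 0.914, 0.0], [0.001, -0.0, -1.0]]
ft_force: [0.7, -0.2, 0.2]
gripper_width: 1.002
grasp_force: 0.0
```

Run:
```python
from h import *
for i in range(2):
    s=readout.observe();W=imaging.camera_model("wrist");im=imaging.read_camera("wrist")[:,:,::-1].copy()
print(s["position"],s["ft_force"],s["time_s"]);cv2.imwrite("pics/w7.png",im)
def fit(im,W):
    hsv=cv2.cvtColor(im,cv2.COLOR_BGR2HSV);g=(hsv[...,1]<60)&(hsv[...,2]>110);q=proj(W,(.5344,-.0122,.055)).astype(int)
    k=np.zeros_like(g);k[q[1]-35:q[1]+35,q[0]-38:q[0]+38]=1;print("flange",fitmask(W,g&k,.055))
    b=proj(W,(.5349,-.0135,.118)).astype(int);k[:]=0;k[b[1]-14:b[1]+20,b[0]-18:b[0]+18]=1
    n,l,st,c=cv2.connectedComponentsWithStats((g&k).astype(np.uint8));i=1+st[1:,4].argmax();print("button",fitmask(W,l==i,.118))
fit(im,W)
a=cv2.imread("pics/scene0.png").astype(int);b=imaging.read_camera("scene")[:,:,::-1];cv2.imwrite("pics/scene2.png",b)
d=(abs(a-b).max(2)>40).astype(np.uint8);n,l,st,c=cv2.connectedComponentsWithStats(cv2.dilate(d,np.ones((3,3))))
print([(r[:5].tolist()) for r in st[1:] if r[4]>15])
```

```text
[ 0.52267851 -0.01359465  0.22713101] [-0.31722632  0.48370379  0.84335148] 31.75
flange (array([ 0.53393159, -0.01347294]), np.float64(0.02357228335679182))
button (array([ 0.53160226, -0.01245763]), np.float64(0.00848846716762407))
[[283, 0, 12, 6, 58], [285, 0, 67, 190, 7973], [381, 0, 74, 109, 3954], [406, 0, 14, 33, 139], [523, 0, 87, 143, 5338], [342, 27, 3, 7, 21], [342, 59, 20, 14, 145], [388, 81, 7, 17, 100], [341, 85, 16, 16, 139], [313, 217, 9, 10, 75]]
```

The gauge is back in place. Apart from the arm itself, the only change on the bench is the pressed button at (317,222). I'll hand in the job.

```bash
python3 -c "
from cell import order;print(order.close_job())"
```

```text
the job is handed in; nothing more can be done
None
```

I handed the job in at about 32 s: the gauge was seated in the nest bush, locked when the button force levelled off at about 11 N, drawn out and put back in its stand, with the bench otherwise unchanged; I did not measure the plunger span afterwards.

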